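# Turn up the boot dryer by its inner knob and start it

### The arm

A 6-joint arm with a two-finger parallel gripper is mounted at the origin on the work surface. World frame = base frame: x ahead of the robot, y to its left, z up, the work surface at z = 0. Lengths are in m, angles in rad, forces in N, time in s.
With the tool pointing down it reaches from about 0.2 to 0.875 m from the base axis. Payload 3.4 kg.
Tool frame: the origin (TCP) lies at the very end of the fingers, on their centre line; the grasp point (between the pads) lies 19 mm behind it (bot.tcp_to_grasp is the distance from the TCP to the grasp point, in m); z points along the fingers, y is the line along which they close (so a half turn about z gives the same grasp; the last joint's range is limited). The gripper opens to 94 mm and grips with 3 to 60 N. Pads are 16 mm wide; open, the fingers measure 119 mm over their backs; the gripper's body (75 mm by 177 mm) begins 78 mm behind the grasp point.
Start: joints at [-1.453, 0.276, 1.505, -0, 1.361, -0.121], TCP at [0.136, -0.559, 0.205] pointing down, gripper open.
Joint ranges: [-2.89, 2.89], [-0.75, 2.08], [0.22, 2.7], [-1.18, 4.32], [0.11, 2.71], [-2.7, 2.7]. Speed limits (rad/s): [2.57, 2.57, 3.14, 3.14, 3.14, 3.14].

### API

Orientations are given as a unit quaternion [w, x, y, z].
In Python, from bench import bot, vision, sign_off gives the robot as it stands.
- The arm moves only by the tool apply_moves, never from a script. Its argument "increments" is a list of rows, each an object with "translation": the shift along the tool's x, y, z in units of 0.05 m (1.0 is 0.05 m), a list of three; "turn": the turn, a rotation vector about the tool's x, y, z in units of 4 degrees (1.0 is 4 degrees), a list of three. In form: [{"translation": [tx, ty, tz], "turn": [rx, ry, rz]}, ...]. A call has 1 to 10 rows; each row shifts and turns the commanded pose from where the row before left it, along the tool's axes as they then stand; what a row does not reach is not made up. A row lasts 1/10 s, in which the tool goes at most 50 mm and 8.59 degrees, less where a joint would pass 70% of its speed; a pose out of reach is approached as far as the arm can. A call with a number of a shift or a turn outside -1 to 1 is refused whole. A call with a gripper value outside its range is refused whole. "claw" is the finger opening in mm, from 0 to 94, set as the call begins (left out, the last holds). The fingers move at their own pace and stop on an object; the grip force is fixed at half the most. Time passes only in rows, so rows that do not move let the fingers close. It gives the time, the measured TCP pose, the force, the opening and the grip force at its end, in the units of the state.
- bot.get_obs(): the state, without advancing time (a new reading comes with each control period).
- vision.grab_frame(name): name is "scene" or "side" or "wrist"; returns a dict with "pixels" (400x640x3 uint8, red, green, blue), "depth" (400x640 float32, m along the optical axis (not along the pixel's ray), 0 where there is no reading), "fx", "fy", "cx", "cy" (pixels), "view" (4x4, takes a point from world to camera coordinates). Camera axes: x right, y up, looking along -z (the intrinsics and any distortion apply to the point x, -y, -z); pixel columns grow to the right and rows downward; lengths in m; the calibration is good to about 2 mm. The wrist camera is an equidistant fisheye: a pixel r from the principal point sees the ray r / f radians off the axis. A picture is of the moment at which its call begins.
- sign_off(): hands the job in; it is judged then, once.
The state is a dict: "clock": time; "q": joint angles; "joint_velocities": joint speeds; "joint_torque": joint torques, N m; "tool_pos": TCP position; "tool_rot": TCP orientation; "force": force on the tool from outside, world axes, zero at the start; "ft_torque": the same for the moment, N m; "finger_gap": opening from 0.0 (shut) to 1.0 (fully open); "finger_force": force on a finger pad.
Only numpy, scipy, OpenCV 4.12 (cv2) and the standard library are available. Lean on these libraries where they do the work, as an engineer would, in place of code of your own. Each camera call takes 0.05 s, during which the arm holds its last target. There are 200 camera calls.

### The job

Turn the heat up on the boot dryer: turn only the small inner knob of the double dial clockwise until you feel it come up against the soft stop inside the outer limit ring, and leave it resting there, without forcing it or shifting the outer ring. Then press the start button and let go. Leave the other things on and around the dryer where they are.

Things in the scene. Friction and masses are not known exactly. Their poses are not given: they have to be found in the camera images.
- dryer: Boot dryer, a fixed white plastic box 240 mm deep (its x, front towards -x), 360 mm wide (y), 85 mm high. Origin: centre of its underside. Four grey nozzles 50 mm wide, 46 mm high stand on the rear of its flat deck (at x = 58, y = -120, -40, 40, 120 mm). In front of them: the double dial (upright axis at x = -55, y = -85 mm), the start button and a loose spring clamp.
- knob: Small inner heat knob of the double dial, black plastic: a round skirt 33 mm in diameter topped by a bar grip 31 mm long (the knob's own x), 9 mm thick (y), 18 mm high. Origin: on the dial's upright axis, 3 mm above the deck; the bar's top is 37 mm above it. Clockwise seen from above raises the heat, against an even friction of 0.04 N m (which may read either way at rest).
- knob_top (a point): Centre of the top face of the inner knob's bar, on the dial's axis, 40 mm above the deck and 20 mm above the top of the outer ring. The bar has free room all round above the ring's top; fingers that go lower touch the ring.
- knob_pointer (a point): Pointer end of the bar's top, 14 mm from the axis on the knob's -x side (white line). The knob starts 45 to 157 degrees short of its stop. The stop is hidden inside the outer ring: the pointer may be anywhere from 26 degrees short of the ring's finger tab to 26 degrees past it when the knob meets it, so it must be felt.
- ring: Outer limit ring of the double dial, grey plastic, knurled: 56 mm outside diameter, 17 mm high, its top 20 mm above the deck, round the knob and concentric with it; held only by friction (0.30 N m); must stay as set. Origin: on the dial's axis, 3 mm above the deck. It carries the hidden rubber-buffered stop, which bears on a lug of the knob at 22 mm radius.
- ring_tab (a point): Top of the small finger tab on the ring's outside, 30.5 mm from the axis. Feel of the stop: past first touch the turning torque grows above the friction by 0.021 N m per degree. From 0.03 N m above friction the knob bears well on it; above 0.22 N m the stop is forced; from 0.30 N m the ring is pushed round. Let go, the knob may spring back some degrees but stays against it.
- start_top (a point): Centre of the top face of the start button: a round black push button 22 mm in diameter in a round grey housing 38 mm in diameter, 110 mm from the dial to the +y side of the dryer. Its top is 21 mm above the deck when up.
- start (a joint): Travel of the start button: 0 up, 0.005 m fully pressed; a spring returns it; about 5 N presses it fully.
- clamp: Small steel spring clamp, 95 mm long, 45 mm wide, 10 mm high, lying loose on the dryer's deck to the +y side of the start button; not to be disturbed. Origin: under its middle.
- daruma: Red ceramic daruma figurine, 74 mm in diameter, 75 mm high, loose on the cabinet top on the dryer's +y side. Origin: centre of its underside.
- bowl: Clear glass bowl, 124 mm in diameter, 55 mm high, loose and empty on the cabinet top on the dryer's -y side. Origin: centre of its underside.
- mirror: Compact folding mirror, 72 mm in diameter, lying with its hinged cover open to about 80 mm high, loose on the cabinet top in front of the dryer on the +y side. Origin: centre of its underside.

How it is judged:
On the way, in this order (a step that is already met when the one before it is completed fails the run):
1. the inner knob is turned up against the stop in the outer ring (contact force between knob and ring above 1 N), for 0.2 s.
2. with the knob still against the stop, the start button is pressed (value of joint start above 0.0035 m and contact force between knob and ring above 0.4 N), for 0.05 s.
At the end, for the whole second after the job is handed in: The inner knob rests against the stop inside the outer ring (bearing on it with more than 0.4 N), the outer ring's tab is within 2 mm of where it was, the start button has been pressed and is up again, and the knob is still (contact force between knob and ring above 0.4 N and distance of ring_tab from where it was at the start of the episode below 0.002 m and value of joint start below 0.001 m and angular speed of knob below 0.05 rad/s); the robot touches nothing.
It fails at once if the outer ring is dragged round (its tab moves more than 2 mm) (distance of ring_tab from where it was at the start of the episode above 0.002 m).
It fails at once if the stop is forced (more than 10 N between the knob's lug and the stop) (contact force between knob and ring above 10 N).
It fails at once if the clamp, daruma, bowl or mirror is pushed more than 15 mm (distance of any of clamp, daruma, bowl, mirror from where it was at the start of the episode above 0.015 m).
It also fails if it takes over 61 s, if anything falls off the work surface, if the arm or the gripper's body presses on something with over 40 N, if the wrist force passes 120 N, or if a joint passes its speed limit or range.

## Working session

There is one attempt and no reset: what is moved stays moved. The work goes in short steps, Python scripts to look and compute and a tool call to move; the robot and the scene stay as the last step left them, time stands still between calls to the robot, and variables do not carry over. Pictures are saved under pics/ and viewed, at most 10 in all, crops included, and the job is handed in when it is done.

Besides the shell and the picture viewer there is one more tool, called after "Emit:" in YAML: its name, and indented under it one key for each argument. apply_moves: Moves the arm, as the interface text tells. Shifts and turns lie within -1 to 1; 1 stands for 0.05 m of shift or 4 degrees of turn. Its arguments: {"type":"object","properties":{"increments":{"type":"array"},"claw":{"type":"number"}},"required":["increments"]}

```bash
mkdir -p pics; cat > h.py <<'E'
import numpy as np, cv2
from bench import bot, vision, sign_off
def grab(n):
    f=vision.grab_frame(n); np.savez(f'pics/{n}.npz',**f); return f
def cloud(f):
    h,w=f['depth'].shape; u,v=np.meshgrid(np.arange(w),np.arange(h)); d=f['depth'].astype(float)
    return unproj(f,u,v,d)
def unproj(f,u,v,d):
    P=np.stack([(u-f['cx'])/f['fx']*d,-(v-f['cy'])/f['fy']*d,-d,np.ones_like(d)],-1)
    return (P@np.linalg.inv(f['view']).T)[...,:3]
E
python3 - <<'E'
from h import *
for n in ("scene","side"):
    f=grab(n); cv2.imwrite(f'pics/{n}0.png',f['pixels'][...,::-1]); print(n,f['fx'],f['cx'],f['cy'],np.linalg.inv(f['view'])[:3].round(3).tolist())
o=bot.get_obs(); print(o)
E
```

```text
scene 495.3529199736904 315.75390459492934 198.307147593696 [[0.379, -0.653, 0.656, 1.357], [0.925, 0.284, -0.253, -0.261], [-0.021, 0.702, 0.711, 1.011]]
side 497.23213807979704 315.3259679108318 190.73441858555827 [[-0.751, 0.424, -0.505, -0.066], [-0.66, -0.466, 0.589, 0.713], [0.014, 0.776, 0.63, 0.83]]
{'clock': 0.1, 'q': array([-1.45303834e+00,  2.76515733e-01,  1.50596256e+00, -1.76300018e-05,
        1.36069083e+00, -1.20991696e-01]), 'joint_velocities': array([ 0.00045985, -0.00146944, -0.00334812,  0.00194456,  0.00092828,
        0.00218104]), 'joint_torque': array([ 1.33138805e-03, -4.05457306e+01, -2.37780708e+01,  7.02655921e-02,
        2.99449603e-02, -4.98516113e-05]), 'tool_pos': array([ 0.13591572, -0.55820405,  0.20471789]), 'tool_rot': array([-7.88247508e-04,  9.92882753e-01,  1.19093317e-01, -7.34522708e-06]), 'force': array([-0.20019287,  0.4875812 , -0.17543945]), 'ft_torque': array([ 0.02094806, -0.00397638, -0.01279217]), 'finger_force': 0.0, 'finger_gap': 0.9996699751870091}
```

View pics/scene0.png

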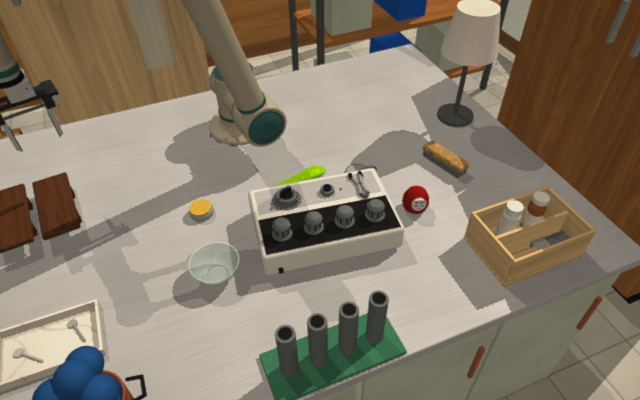

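View pics/side0.png

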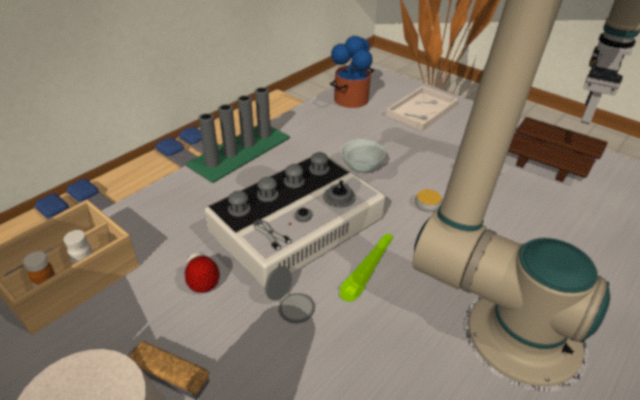

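The scene view has the dial at about (287,193), the start button at (327,188) and the clamp at (358,183). The side view has the dial at (339,190) and the button at (303,214). Next I'll turn these into positions.

```bash
python3 - <<'E'
from h import *
for n,pts in (("scene",[(287,188),(287,195),(327,187),(344,182)]),("side",[(339,183),(339,190),(303,212)])):
    f=np.load(f'pics/{n}.npz'); C=cloud(f)
    for u,v in pts: print(n,u,v,C[v,u].round(3))
    m=(C[...,2]>.078)&(C[...,2]<.092)&(C[...,0]>.2)&(C[...,0]<.9)&(abs(C[...,1])<.5)
    k,lab,st,c=cv2.connectedComponentsWithStats(m.astype(np.uint8)); i=1+st[1:,4].argmax()
    P=C[lab==i][:,:2].astype(np.float32); print(n,cv2.minAreaRect(P),np.median(C[lab==i][:,2]), cv2.boxPoints(cv2.minAreaRect(P)).round(3).tolist())
    big=cv2.resize(f['pixels'][140:240,240:400] if n=="scene" else f['pixels'][150:250,250:410],None,fx=5,fy=5,interpolation=cv2.INTER_CUBIC)
    cv2.imwrite(f'pics/{n}_c.png',big[...,::-1])
E
```

```text
scene 287 188 [0.475 0.    0.124]
scene 287 195 [ 0.483 -0.004  0.108]
scene 327 187 [0.494 0.104 0.105]
scene 344 182 [0.479 0.16  0.088]
scene ((0.5445075631141663, 0.0694793239235878), (0.3574535846710205, 0.2425300031900406), 81.70526885986328) 0.08580801842699826 [[0.39899998903274536, -0.09000000357627869], [0.6389999985694885, -0.125], [0.6899999976158142, 0.2290000021457672], [0.44999998807907104, 0.2639999985694885]]
side 339 183 [ 0.478 -0.003  0.125]
side 339 190 [0.468 0.008 0.116]
side 303 212 [0.485 0.111 0.107]
side ((0.5427618622779846, 0.07108058780431747), (0.3600013554096222, 0.24075734615325928), 81.8298110961914) 0.08412724208943012 [[0.39800000190734863, -0.09000000357627869], [0.6359999775886536, -0.12399999797344208], [0.6869999766349792, 0.23199999332427979], [0.4490000009536743, 0.26600000262260437]]
```

View pics/scene_c.png

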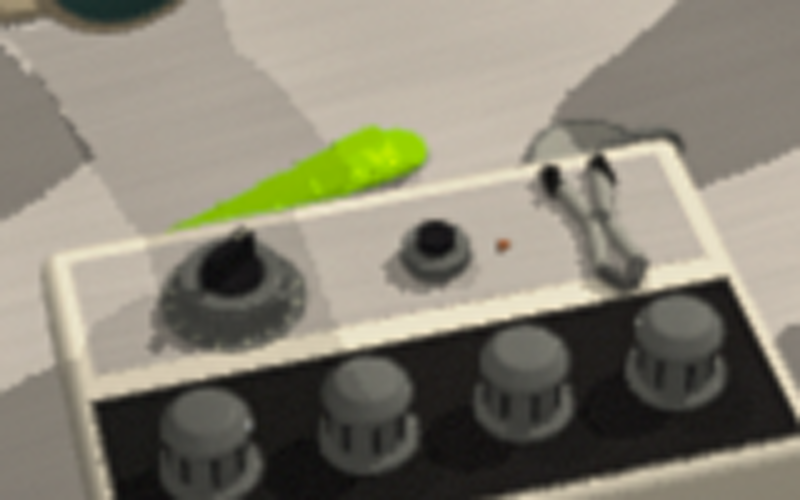

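The dryer is centred near (0.543, 0.070) with a yaw of about -8.2°. That puts the dial axis at about (0.477, -0.006) and the button at (0.493, 0.103), which agrees with the depth readings of both. I'll move above the dial for a close look.

Emit:
apply_moves:
  increments:
    - {"translation": [0.46,-0.45,-0.05],"turn": [0,0,0]}
    - {"translation": [0.46,-0.45,-0.05],"turn": [0,0,0]}
    - {"translation": [0.46,-0.45,-0.05],"turn": [0,0,0]}
    - {"translation": [0.46,-0.45,-0.05],"turn": [0,0,0]}
    - {"translation": [0.46,-0.45,-0.05],"turn": [0,0,0]}
    - {"translation": [0.46,-0.45,-0.05],"turn": [0,0,0]}
    - {"translation": [0.46,-0.45,-0.05],"turn": [0,0,0]}
    - {"translation": [0.46,-0.45,-0.05],"turn": [0,0,0]}
    - {"translation": [0.46,-0.45,-0.05],"turn": [0,0,0]}
    - {"translation": [0.46,-0.45,-0.05],"turn": [0,0,0]}

```text
clock: 1.1
tool_pos: [0.3066, -0.2843, 0.2303]
tool_rot: [-0.0, 0.993, 0.119, -0.0]
force: [-0.4, -0.1, -0.6]
finger_gap: 0.999
finger_force: 0.0
```

Emit:
apply_moves:
  increments:
    - {"translation": [0.46,-0.45,-0.05],"turn": [0,0,0]}
    - {"translation": [0.46,-0.45,-0.05],"turn": [0,0,0]}
    - {"translation": [0.46,-0.45,-0.05],"turn": [0,0,0]}
    - {"translation": [0.46,-0.45,-0.05],"turn": [0,0,0]}
    - {"translation": [0.46,-0.45,-0.05],"turn": [0,0,0]}
    - {"translation": [0.46,-0.45,-0.05],"turn": [0,0,0]}
    - {"translation": [0.46,-0.45,-0.05],"turn": [0,0,0]}
    - {"translation": [0.46,-0.45,-0.05],"turn": [0,0,0]}
    - {"translation": [0.46,-0.45,-0.05],"turn": [0,0,0]}
    - {"translation": [0,0,0],"turn": [0,0,0]}

```text
clock: 2.1
tool_pos: [0.461, -0.0372, 0.2528]
tool_rot: [-0.001, 0.993, 0.121, 0.0]
force: [-0.3, -0.7, -0.6]
finger_gap: 1.002
finger_force: 0.0
```

```bash
python3 - <<'E'
from h import *
f=grab("wrist"); cv2.imwrite('pics/w1.png',f['pixels'][...,::-1]); print(f['fx'],f['cx'],f['cy'],np.linalg.inv(f['view'])[:3].round(3).tolist())
o=bot.get_obs(); print(o['clock'],o['tool_pos'],o['tool_rot'],o['q'])
E
```

```text
309.70691628693146 317.27880552355754 200.45653383937088 [[0.24, 0.941, 0.238, 0.53], [-0.971, 0.233, 0.058, -0.02], [-0.001, -0.245, 0.97, 0.432]]
2.15 [ 0.45979503 -0.03875759  0.25257489] [-7.21023746e-05  9.92683704e-01  1.20743108e-01 -3.99938898e-04] [-2.34947853e-01  7.76780410e-02  1.64076548e+00 -1.45168220e-04
  1.42394912e+00  1.09379289e+00]
```

View pics/w1.png

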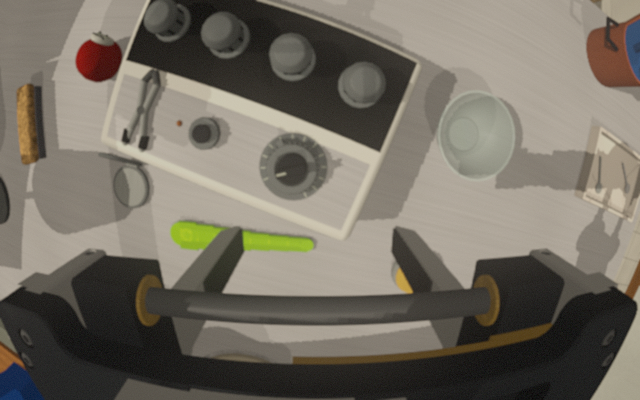

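The wrist view shows the dial at about (293,167), a white pointer line towards (278,176), and the button at (203,131). I'll zoom in to find the tab and measure angles.

```bash
cat >> h.py <<'E'
def ray(f,u,v):
    a=np.array([u-f['cx'],v-f['cy']],float); r=np.linalg.norm(a); th=r/f['fx']; s=np.sin(th)/max(r,1e-9)
    M=np.linalg.inv(f['view']); return M[:3,3],M[:3,:3]@np.array([a[0]*s,-a[1]*s,-np.cos(th)])
def onz(f,u,v,z):
    o,d=ray(f,u,v); return (o+d*(z-o[2])/d[2])[:2]
def topz(f,z,c,half,ppm):
    # top-down rectified patch of plane z: image up = +x world, image left = +y
    n=int(2*half*ppm); M=f['view']; g=(np.arange(n)-n/2)/ppm
    X=c[0]-g[:,None]+0*g[None]; Y=c[1]-g[None]+0*g[:,None]
    P=np.stack([X,Y,0*X+z,1+0*X],-1)@M.T; x,y,d=P[...,0],-P[...,1],-P[...,2]
    r=np.hypot(x,y); k=f['fx']*np.arctan2(r,d)/r
    return cv2.remap(f['pixels'],(x*k+f['cx']).astype(np.float32),(y*k+f['cy']).astype(np.float32),cv2.INTER_CUBIC)
E
python3 - <<'E'
from h import *
f=np.load('pics/wrist.npz')
cv2.imwrite('pics/w1c.png',cv2.resize(f['pixels'][110:220,170:350],None,fx=4.4,fy=4.4,interpolation=cv2.INTER_CUBIC)[...,::-1])
for n,u,v,z in (("knobtop",291,167,.125),("ringtop",293,167,.105),("ptr",278,176,.125),("btn",203,131,.106)): print(n,onz(f,u,v,z).round(4))
E
```

```text
knobtop [ 0.482  -0.0042]
ringtop [ 0.4793 -0.0053]
ptr [0.4699 0.0066]
btn [0.496  0.1009]
```

View pics/w1c.png

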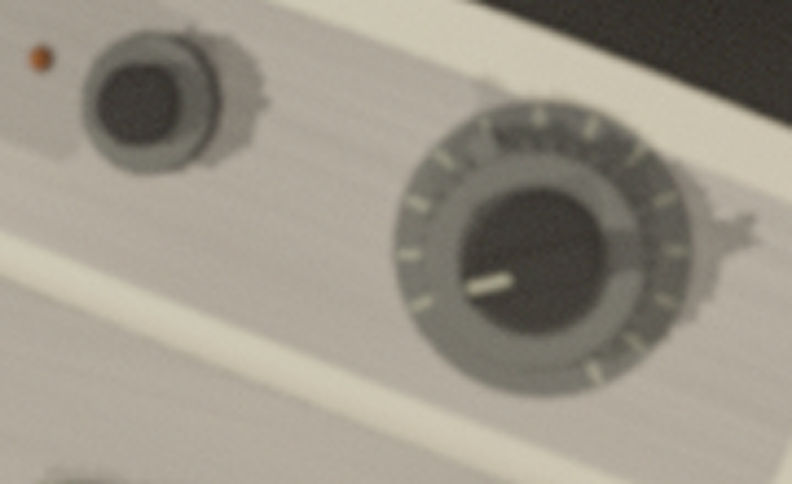

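```bash
python3 - <<'E'
from h import *
f=np.load('pics/wrist.npz')
p=[onz(f,170+u/4.4,110+v/4.4,.125) for u,v in ((512,280),(468,290))]
d=p[1]-p[0]; print(p, "ptr angle deg",np.degrees(np.arctan2(d[1],d[0])))
c=onz(f,170+543/4.4,110+248/4.4,.105); print("ring c",c)
print("tab?",onz(f,170+488/4.4,110+115/4.4,.105)-c)
e=p[1]-c; print("from axis",np.degrees(np.arctan2(e[1],e[0])),np.linalg.norm(e), "line offset",np.cross(d/np.linalg.norm(d),c-p[0]))
E
```

```text
[array([ 0.47428597, -0.00115029]), array([0.46963029, 0.00823484])] ptr angle deg 116.38463789384373
ring c [ 0.48010801 -0.00552892]
tab? [0.02839174 0.02031757]
from axis 127.28037615620134 0.01729808347925493 line offset -0.00326972530738271<stdin>:7: DeprecationWarning: Arrays of 2-dimensional vectors are deprecated. Use arrays of 3-dimensional vectors instead. (deprecated in NumPy 2.0)
```

Emit:
apply_moves:
  claw: 44
  increments:
    - {"translation": [0.245,-0.275,0.5],"turn": [0,0,0]}
    - {"translation": [0.245,-0.275,0.5],"turn": [0,0,0]}
    - {"translation": [0,0,0],"turn": [0,0,-1]}
    - {"translation": [0,0,0],"turn": [0,0,-1]}
    - {"translation": [0,0,0],"turn": [0,0,-1]}
    - {"translation": [0,0,0],"turn": [0,0,-1]}
    - {"translation": [0,0,0],"turn": [0,0,-1]}
    - {"translation": [0,0,0],"turn": [0,0,-1]}
    - {"translation": [0,0,0],"turn": [0,0,-1]}
    - {"translation": [0,0,0],"turn": [0,0,-1]}

```text
clock: 3.15
tool_pos: [0.4759, -0.0087, 0.2026]
tool_rot: [0.0, 0.921, 0.389, -0.001]
force: [0.5, -0.3, -0.0]
finger_gap: 0.47
finger_force: 0.0
```

Emit:
apply_moves:
  increments:
    - {"translation": [0,0,0],"turn": [0,0,-1]}
    - {"translation": [0,0,0],"turn": [0,0,-1]}
    - {"translation": [0,0,0],"turn": [0,0,-1]}
    - {"translation": [0,0,0],"turn": [0,0,-1]}
    - {"translation": [0,0,0],"turn": [0,0,-1]}
    - {"translation": [0,0,0],"turn": [0,0,-1]}
    - {"translation": [0,0,0],"turn": [0,0,-1]}
    - {"translation": [0,0,0],"turn": [0,0,-1]}
    - {"translation": [0,0,0],"turn": [0,0,-1]}
    - {"translation": [0,0,0],"turn": [0,0,-1]}

```text
clock: 4.15
tool_pos: [0.4759, -0.0087, 0.2026]
tool_rot: [-0.0, 0.733, 0.681, -0.001]
force: [-0.4, -0.0, -0.3]
finger_gap: 0.464
finger_force: 0.0
```

Emit:
apply_moves:
  increments:
    - {"translation": [0,0,0],"turn": [0,0,-1]}
    - {"translation": [0,0,0],"turn": [0,0,-1]}
    - {"translation": [0,0,0],"turn": [0,0,-1]}
    - {"translation": [0,0,0],"turn": [0,0,-1]}
    - {"translation": [0,0,0],"turn": [0,0,-1]}
    - {"translation": [0,0,0],"turn": [0,0,-1]}
    - {"translation": [0,0,0],"turn": [0,0,-1]}
    - {"translation": [0,0,0],"turn": [0,0,-0.75]}
    - {"translation": [0,0,0],"turn": [0,0,0]}
    - {"translation": [0,0,0],"turn": [0,0,0]}

```text
clock: 5.15
tool_pos: [0.4763, -0.0082, 0.2028]
tool_rot: [-0.0, 0.526, 0.851, -0.0]
force: [-0.2, -0.2, -0.4]
finger_gap: 0.467
finger_force: 0.0
```

```bash
python3 - <<'E'
from h import *
from scipy.spatial.transform import Rotation as R
f=grab("wrist")
o=bot.get_obs(); q=o['tool_rot']; M=R.from_quat(q[[1,2,3,0]]).as_matrix(); print(o['clock'],o['tool_pos'],o['q'],"yang",np.degrees(np.arctan2(M[1,1],M[0,1])),M[:,2])
print('ft',o['force'],o['ft_torque'])
A=topz(f,.125,(.477,-.006),.05,8000)
B=topz(f,.105,(.477,-.006),.05,4000); B=np.hstack([cv2.resize(A,(400,400)),B])
cv2.line(B,(200,190),(200,210),(255,0,0),1);cv2.line(B,(190,200),(210,200),(255,0,0),1);cv2.circle(B,(600,200),112,(255,0,0),1)
cv2.imwrite('pics/w2.png',B[...,::-1])
E
```

```text
5.2 [ 0.47636543 -0.00806018  0.2027948 ] [-1.62802947e-01  1.28666387e-01  1.70606389e+00 -3.76896065e-04
  1.30733808e+00 -6.26648560e-01] yang 26.582024336998366 [-5.28371966e-04 -2.81978943e-04 -9.99999821e-01]
ft [-0.11467575 -1.02562682 -0.63148165] [-0.02813188 -0.11360703 -0.01279948]
```

View pics/w2.png

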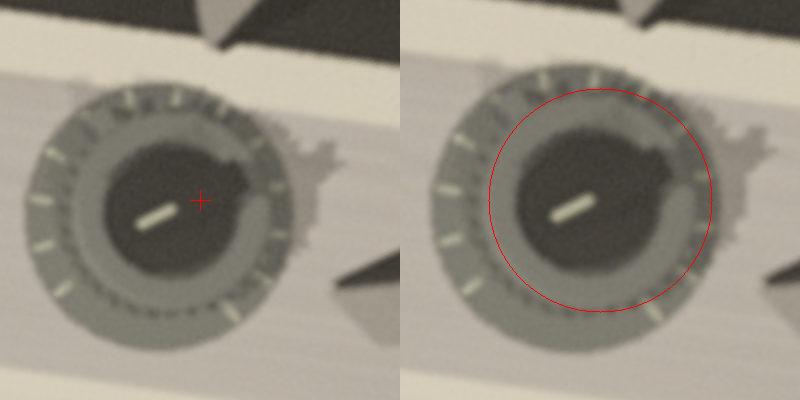

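The wide graduated disc turns out to be a scale plate on the deck. Running the white pointer line back 14 mm puts the axis near (0.4765, -0.003). The bar lies at 116°, so the gripper's closing axis is right. Going down.

Emit:
apply_moves:
  increments:
    - {"translation": [0.08,0.05,0.3],"turn": [0,0,0]}
    - {"translation": [0,0,0.4],"turn": [0,0,0]}
    - {"translation": [0,0,0.4],"turn": [0,0,0]}
    - {"translation": [0,0,0.35],"turn": [0,0,0]}
    - {"translation": [0,0,0.2],"turn": [0,0,0]}
    - {"translation": [0,0,0.2],"turn": [0,0,0]}
    - {"translation": [0,0,0],"turn": [0,0,0]}
    - {"translation": [0,0,0],"turn": [0,0,0]}

```text
clock: 6.0
tool_pos: [0.4776, -0.0029, 0.1108]
tool_rot: [0.0, 0.525, 0.851, 0.0]
force: [-0.4, 0.6, 0.6]
finger_gap: 0.462
finger_force: 0.0
```

```bash
cat >> h.py <<'E'
def st():
    o=bot.get_obs(); print(o['clock'],'p',o['tool_pos'].round(4),'q',o['q'].round(3),'f',o['force'].round(2),'m',o['ft_torque'].round(3),'gap',round(94*float(o['finger_gap']),1),'ff',o['finger_force'],'jt6',o['joint_torque'][5].round(4)); return o
E
python3 -c "
from h import *
st()"
```

```text
6.0 p [ 0.4776 -0.0029  0.1108] q [-0.152  0.207  1.855 -0.     1.079 -0.617] f [-0.36  0.58  0.58] m [ 0.004 -0.092 -0.019] gap 43.4 ff 0.0 jt6 0.0003
```

Emit:
apply_moves:
  claw: 0
  increments:
    - {"translation": [0,0,0],"turn": [0,0,0]}
    - {"translation": [0,0,0],"turn": [0,0,0]}
    - {"translation": [0,0,0],"turn": [0,0,0]}
    - {"translation": [0,0,0],"turn": [0,0,0]}
    - {"translation": [0,0,0],"turn": [0,0,0]}
    - {"translation": [0,0,0],"turn": [0,0,0]}
    - {"translation": [0,0,0],"turn": [0,0,0]}
    - {"translation": [0,0,0],"turn": [0,0,0]}

```text
clock: 6.8
tool_pos: [0.4765, -0.0032, 0.1106]
tool_rot: [-0.0, 0.525, 0.851, -0.001]
force: [-3.4, -2.3, 5.3]
finger_gap: 0.092
finger_force: 30.0
```

```bash
python3 -c "
from h import *
st()"
```

```text
6.8 p [ 0.4765 -0.0032  0.1106] q [-1.520e-01  2.070e-01  1.856e+00 -1.000e-03  1.080e+00 -6.170e-01] f [-3.44 -2.34  5.35] m [-0.461  0.579 -0.014] gap 8.6 ff 30.001865029335022 jt6 0.0199
```

Gripped: the gap reads 9 mm, the bar's thickness. There's a small side load along tool -y, so I'll ease that off by 1 mm and turn 36° clockwise, safely short of the 45° minimum.

Emit:
apply_moves:
  increments:
    - {"translation": [0,-0.02,0],"turn": [0,0,0]}
    - {"translation": [0,0,0],"turn": [0,0,1]}
    - {"translation": [0,0,0],"turn": [0,0,1]}
    - {"translation": [0,0,0],"turn": [0,0,1]}
    - {"translation": [0,0,0],"turn": [0,0,1]}
    - {"translation": [0,0,0],"turn": [0,0,1]}
    - {"translation": [0,0,0],"turn": [0,0,1]}
    - {"translation": [0,0,0],"turn": [0,0,1]}
    - {"translation": [0,0,0],"turn": [0,0,1]}
    - {"translation": [0,0,0],"turn": [0,0,1]}

```text
clock: 7.8
tool_pos: [0.4771, -0.0031, 0.1106]
tool_rot: [0.0, 0.763, 0.646, 0.001]
force: [-1.6, -0.3, 3.7]
finger_gap: 0.09
finger_force: 30.0
```

```bash
python3 -c "
from h import *
st()"
```

```text
7.8 p [ 0.4771 -0.0031  0.1106] q [-1.530e-01  2.060e-01  1.857e+00  1.000e-03  1.077e+00  1.300e-02] f [-1.57 -0.3   3.74] m [-0.315  0.216 -0.006] gap 8.4 ff 30.003089904785156 jt6 -0.5329
```

Emit:
apply_moves:
  increments:
    - {"translation": [0,0,0],"turn": [0,0,0.5]}
    - {"translation": [0,0,0],"turn": [0,0,0]}

```text
clock: 8.0
tool_pos: [0.4771, -0.0031, 0.1106]
tool_rot: [0.0, 0.773, 0.634, 0.001]
force: [-1.4, -1.1, 3.0]
finger_gap: 0.093
finger_force: 30.0
```

```bash
python3 -c "
from h import *
st()"
```

```text
8.0 p [ 0.4771 -0.0031  0.1106] q [-1.530e-01  2.060e-01  1.857e+00  1.000e-03  1.077e+00  4.500e-02] f [-1.37 -1.12  2.95] m [-0.225  0.124 -0.062] gap 8.7 ff 30.00312477350235 jt6 0.124
```

Emit:
apply_moves:
  increments:
    - {"translation": [0,0,0],"turn": [0,0,0.5]}
    - {"translation": [0,0,0],"turn": [0,0,0]}
    - {"translation": [0,0,0],"turn": [0,0,0]}

```text
clock: 8.3
tool_pos: [0.4771, -0.0032, 0.1106]
tool_rot: [0.0, 0.784, 0.621, 0.001]
force: [-0.6, -1.0, 2.6]
finger_gap: 0.094
finger_force: 30.0
```

```bash
python3 -c "
from h import *
st()"
```

```text
8.3 p [ 0.4771 -0.0032  0.1106] q [-0.153  0.206  1.857  0.     1.077  0.079] f [-0.55 -1.03  2.57] m [-0.141 -0.002  0.007] gap 8.8 ff 30.00166743993759 jt6 -0.025
```

Emit:
apply_moves:
  increments:
    - {"translation": [0,0,0],"turn": [0,0,0.5]}
    - {"translation": [0,0,0],"turn": [0,0,0]}
    - {"translation": [0,0,0],"turn": [0,0,0]}

```text
clock: 8.6
tool_pos: [0.4771, -0.0032, 0.1106]
tool_rot: [0.0, 0.795, 0.607, 0.001]
force: [-0.1, 0.1, 2.1]
finger_gap: 0.097
finger_force: 30.0
```

```bash
python3 -c "
from h import *
st()"
```

```text
8.6 p [ 0.4771 -0.0032  0.1106] q [-0.153  0.206  1.857  0.     1.077  0.113] f [-0.1   0.11  2.15] m [-0.101 -0.274 -0.022] gap 9.1 ff 30.001006722450256 jt6 -0.0237
```

Emit:
apply_moves:
  increments:
    - {"translation": [0,0,0],"turn": [0,0,0.5]}
    - {"translation": [0,0,0],"turn": [0,0,0]}
    - {"translation": [0,0,0],"turn": [0,0,0]}

```text
clock: 8.9
tool_pos: [0.4771, -0.0032, 0.1106]
tool_rot: [0.0, 0.805, 0.593, 0.001]
force: [1.5, -0.6, 1.8]
finger_gap: 0.092
finger_force: 30.0
```

```bash
python3 -c "
from h import *
st()"
```

```text
8.9 p [ 0.4771 -0.0032  0.1106] q [-0.153  0.206  1.857  0.     1.077  0.148] f [ 1.53 -0.63  1.76] m [-0.077 -0.358 -0.053] gap 8.6 ff 30.000847578048706 jt6 -0.0227
```

Emit:
apply_moves:
  increments:
    - {"translation": [0,0,0],"turn": [0,0,0.5]}
    - {"translation": [0,0,0],"turn": [0,0,0]}
    - {"translation": [0,0,0],"turn": [0,0,0]}

```text
clock: 9.2
tool_pos: [0.4771, -0.0032, 0.1106]
tool_rot: [0.0, 0.815, 0.579, 0.001]
force: [1.2, 0.5, 1.9]
finger_gap: 0.094
finger_force: 30.0
```

```bash
python3 -c "
from h import *
st()"
```

```text
9.2 p [ 0.4771 -0.0032  0.1106] q [-0.153  0.206  1.857  0.     1.077  0.183] f [1.23 0.52 1.95] m [-0.039 -0.568 -0.046] gap 8.8 ff 30.000721514225006 jt6 -0.0219
```

Emit:
apply_moves:
  increments:
    - {"translation": [0,0,0],"turn": [0,0,0.5]}
    - {"translation": [0,0,0],"turn": [0,0,0]}
    - {"translation": [0,0,0],"turn": [0,0,0]}

```text
clock: 9.5
tool_pos: [0.4772, -0.0032, 0.1106]
tool_rot: [0.0, 0.825, 0.564, 0.001]
force: [3.4, 0.1, 1.8]
finger_gap: 0.092
finger_force: 30.0
```

```bash
python3 -c "
from h import *
st()"
```

```text
9.5 p [ 0.4772 -0.0032  0.1106] q [-0.153  0.206  1.857  0.     1.077  0.218] f [3.37 0.08 1.8 ] m [ 0.054 -0.752 -0.001] gap 8.7 ff 30.000682175159454 jt6 -0.0211
```

Emit:
apply_moves:
  increments:
    - {"translation": [0,0,0],"turn": [0,0,0.5]}
    - {"translation": [0,0,0],"turn": [0,0,0]}
    - {"translation": [0,0,0],"turn": [0,0,0]}

```text
clock: 9.8
tool_pos: [0.4771, -0.0032, 0.1106]
tool_rot: [0.0, 0.835, 0.55, 0.001]
force: [4.1, -0.2, 1.4]
finger_gap: 0.096
finger_force: 30.0
```

```bash
python3 -c "
from h import *
st()"
```

```text
9.8 p [ 0.4771 -0.0032  0.1106] q [-0.153  0.206  1.857  0.     1.077  0.253] f [ 4.09 -0.24  1.4 ] m [-0.035 -0.891  0.027] gap 9.0 ff 30.000654458999634 jt6 -0.0204
```

Emit:
apply_moves:
  increments:
    - {"translation": [0,0.02,0],"turn": [0,0,0.5]}
    - {"translation": [0,0,0],"turn": [0,0,0]}
    - {"translation": [0,0,0],"turn": [0,0,0]}

```text
clock: 10.1
tool_pos: [0.4772, -0.0033, 0.1106]
tool_rot: [-0.0, 0.845, 0.535, 0.0]
force: [2.1, 1.5, 3.9]
finger_gap: 0.096
finger_force: 30.0
```

```bash
python3 -c "
from h import *
st()"
```

```text
10.1 p [ 0.4772 -0.0033  0.1106] q [-1.530e-01  2.070e-01  1.856e+00  1.000e-03  1.079e+00  2.870e-01] f [2.08 1.46 3.89] m [ 0.337 -0.621 -0.04 ] gap 9.0 ff 30.00177025794983 jt6 -0.0242
```

Emit:
apply_moves:
  increments:
    - {"translation": [0,0,0],"turn": [0,0,0.5]}
    - {"translation": [0,0,0],"turn": [0,0,0]}
    - {"translation": [0,0,0],"turn": [0,0,0]}

```text
clock: 10.4
tool_pos: [0.4772, -0.0033, 0.1106]
tool_rot: [-0.0, 0.854, 0.521, 0.0]
force: [2.3, 2.0, 4.6]
finger_gap: 0.091
finger_force: 30.0
```

```bash
python3 -c "
from h import *
st()"
```

```text
10.4 p [ 0.4772 -0.0033  0.1106] q [-1.530e-01  2.070e-01  1.856e+00  1.000e-03  1.079e+00  3.220e-01] f [2.26 2.03 4.63] m [ 0.408 -0.571  0.009] gap 8.6 ff 30.00164955854416 jt6 -0.0221
```

Emit:
apply_moves:
  increments:
    - {"translation": [0,0,0],"turn": [0,0,0.5]}
    - {"translation": [0,0,0],"turn": [0,0,0]}
    - {"translation": [0,0,0],"turn": [0,0,0]}

```text
clock: 10.7
tool_pos: [0.4773, -0.0033, 0.1106]
tool_rot: [-0.0, 0.863, 0.506, 0.0]
force: [2.9, 2.3, 5.1]
finger_gap: 0.092
finger_force: 30.0
```

```bash
python3 -c "
from h import *
st()"
```

```text
10.7 p [ 0.4773 -0.0033  0.1106] q [-1.530e-01  2.070e-01  1.856e+00  1.000e-03  1.079e+00  3.570e-01] f [2.87 2.28 5.07] m [ 0.495 -0.573 -0.027] gap 8.6 ff 30.001448392868042 jt6 -0.0335
```

At about 56° the joint-6 torque stepped from -0.022 to -0.034, which may be first touch. I'll go on in fewer steps.

Emit:
apply_moves:
  increments:
    - {"translation": [0,0,0],"turn": [0,0,0.4]}
    - {"translation": [0,0,0],"turn": [0,0,0]}
    - {"translation": [0,0,0],"turn": [0,0,0]}

```text
clock: 11.0
tool_pos: [0.4773, -0.0033, 0.1106]
tool_rot: [-0.0, 0.87, 0.493, 0.0]
force: [2.2, 1.9, 5.5]
finger_gap: 0.089
finger_force: 30.0
```

```bash
python3 -c "
from h import *
st()"
```

```text
11.0 p [ 0.4773 -0.0033  0.1106] q [-1.530e-01  2.070e-01  1.856e+00  1.000e-03  1.079e+00  3.850e-01] f [2.19 1.86 5.51] m [ 0.592 -0.556 -0.   ] gap 8.4 ff 30.001155138015747 jt6 -0.0071
```

Emit:
apply_moves:
  increments:
    - {"translation": [0,0,0],"turn": [0,0,0.4]}
    - {"translation": [0,0,0],"turn": [0,0,0]}
    - {"translation": [0,0,0],"turn": [0,0,0]}

```text
clock: 11.3
tool_pos: [0.4773, -0.0033, 0.1106]
tool_rot: [-0.0, 0.877, 0.481, 0.0]
force: [3.4, 2.1, 4.6]
finger_gap: 0.09
finger_force: 30.0
```

```bash
python3 -c "
from h import *
for i in range(4): st(); vision.grab_frame('scene')
st()"
```

```text
11.3 p [ 0.4773 -0.0033  0.1106] q [-1.530e-01  2.070e-01  1.856e+00  1.000e-03  1.079e+00  4.130e-01] f [3.36 2.06 4.63] m [ 0.537 -0.588  0.004] gap 8.5 ff 30.001229345798492 jt6 -0.0071
11.35 p [ 0.4773 -0.0034  0.1106] q [-1.530e-01  2.070e-01  1.855e+00  1.000e-03  1.079e+00  4.130e-01] f [2.85 2.68 3.83] m [ 0.57  -0.549 -0.009] gap 8.7 ff 30.001116693019867 jt6 -0.0097
11.4 p [ 0.4773 -0.0034  0.1106] q [-1.530e-01  2.070e-01  1.856e+00  1.000e-03  1.079e+00  4.130e-01] f [2.71 2.51 4.45] m [ 0.492 -0.563 -0.006] gap 8.6 ff 30.001177489757538 jt6 -0.01
11.45 p [ 0.4773 -0.0034  0.1106] q [-1.530e-01  2.070e-01  1.856e+00  1.000e-03  1.079e+00  4.130e-01] f [2.6  3.26 4.99] m [ 0.525 -0.562  0.001] gap 8.3 ff 30.001060366630554 jt6 -0.0101
11.5 p [ 0.4773 -0.0034  0.1106] q [-1.530e-01  2.070e-01  1.855e+00  1.000e-03  1.079e+00  4.130e-01] f [3.5  2.45 5.17] m [ 0.563 -0.535 -0.007] gap 8.5 ff 30.001160502433777 jt6 -0.01
```

```bash
cat >> h.py <<'E'
def mz(n=4):
    v=[]
    for i in range(n): v.append(bot.get_obs()['ft_torque'][2]); i<n-1 and vision.grab_frame('side')
    o=bot.get_obs(); print(round(o['clock'],2),'q6deg',np.degrees(o['q'][5]).round(2),'mz',np.mean(v).round(4),'sd',np.std(v).round(4),'f',o['force'].round(1),'jt6',o['joint_torque'][5].round(4))
E
```

Emit:
apply_moves:
  increments:
    - {"translation": [0,0,0],"turn": [0,0,0.25]}
    - {"translation": [0,0,0],"turn": [0,0,0.25]}
    - {"translation": [0,0,0],"turn": [0,0,0]}

```text
clock: 11.8
tool_pos: [0.4773, -0.0034, 0.1106]
tool_rot: [-0.0, 0.885, 0.466, 0.0]
force: [2.6, 2.9, 5.3]
finger_gap: 0.089
finger_force: 30.0
```

```bash
python3 -c "
from h import *
mz()"
```

```text
11.95 q6deg 25.66 mz 0.0174 sd 0.0132 f [3.4 2.7 5.3] jt6 0.0243
```

Emit:
apply_moves:
  increments:
    - {"translation": [0,0,0],"turn": [0,0,0.25]}
    - {"translation": [0,0,0],"turn": [0,0,0.25]}
    - {"translation": [0,0,0],"turn": [0,0,0]}

```text
clock: 12.25
tool_pos: [0.4774, -0.0034, 0.1106]
tool_rot: [-0.0, 0.893, 0.45, 0.0]
force: [2.7, 3.8, 4.8]
finger_gap: 0.097
finger_force: 30.0
```

```bash
python3 -c "
from h import *
mz()"
```

```text
12.4 q6deg 27.66 mz 0.0399 sd 0.04 f [2.9 2.8 4.5] jt6 0.053
```

Both torques are now climbing steadily: joint 6 went from -0.010 to 0.024 to 0.053 in 2° steps, and mz from -0.003 to 0.017 to 0.040. I estimate 4–5° past first touch. One small step more to confirm.

Emit:
apply_moves:
  increments:
    - {"translation": [0,0,0],"turn": [0,0,0.15]}
    - {"translation": [0,0,0],"turn": [0,0,0.15]}
    - {"translation": [0,0,0],"turn": [0,0,0]}

```text
clock: 12.7
tool_pos: [0.4773, -0.0034, 0.1106]
tool_rot: [-0.0, 0.898, 0.441, 0.0]
force: [2.5, 3.0, 4.1]
finger_gap: 0.089
finger_force: 30.0
```

```bash
python3 -c "
from h import *
mz(8)"
```

```text
13.05 q6deg 28.86 mz 0.1087 sd 0.0357 f [3.2 2.2 5.4] jt6 0.0846
```

The slope is now 0.022 N m per degree, which matches the stop, and the torque is well under the limit. I'll release and rise.

Emit:
apply_moves:
  claw: 40
  increments:
    - {"translation": [0,0,0],"turn": [0,0,0]}
    - {"translation": [0,0,0],"turn": [0,0,0]}
    - {"translation": [0,0,0],"turn": [0,0,0]}
    - {"translation": [0,0,0],"turn": [0,0,0]}
    - {"translation": [0,0,0],"turn": [0,0,0]}
    - {"translation": [0,0,-0.2],"turn": [0,0,0]}
    - {"translation": [0,0,-0.4],"turn": [0,0,0]}
    - {"translation": [0,0,-0.6],"turn": [0,0,0]}
    - {"translation": [0,0,-0.6],"turn": [0,0,0]}
    - {"translation": [0,0,0],"turn": [0,0,0]}

```text
clock: 14.05
tool_pos: [0.4802, -0.0041, 0.2051]
tool_rot: [0.003, 0.898, 0.441, 0.004]
force: [0.4, -0.4, 0.3]
finger_gap: 0.427
finger_force: 0.0
```

```bash
python3 - <<'E'
from h import *
o=st()
from scipy.spatial.transform import Rotation as R
M=R.from_quat(o['tool_rot'][[1,2,3,0]]).as_matrix()
print(M.round(3).tolist(), "tool delta units to above button", (M.T@(np.array([.493,.105,.150])-o['tool_pos'])/.05).round(3))
f=grab("wrist"); c=(.477,-.0033)
A=topz(f,.125,c,.05,6000); B=topz(f,.106,(.493,.105),.02,15000)[:600,:]
B=cv2.resize(B,(250,250)); A=cv2.resize(A,(540,540)); B=cv2.copyMakeBorder(B,0,290,0,0,cv2.BORDER_CONSTANT)
cv2.drawMarker(B,(125,125),(255,0,0),0,12,1); cv2.drawMarker(A,(270,270),(255,0,0),0,12,1)
cv2.imwrite('pics/w3.png',np.hstack([A,B])[...,::-1])
E
```

```text
14.05 p [ 0.4802 -0.0041  0.2051] q [-0.153  0.127  1.702 -0.     1.303  0.505] f [ 0.36 -0.44  0.3 ] m [-0.037 -0.09  -0.037] gap 40.2 ff 0.0 jt6 -0.0042
[[0.612, 0.791, 0.009], [0.791, -0.612, -0.002], [0.004, 0.008, -1.0]] tool delta units to above button [ 1.877 -1.142  1.101]
```

View pics/w3.png

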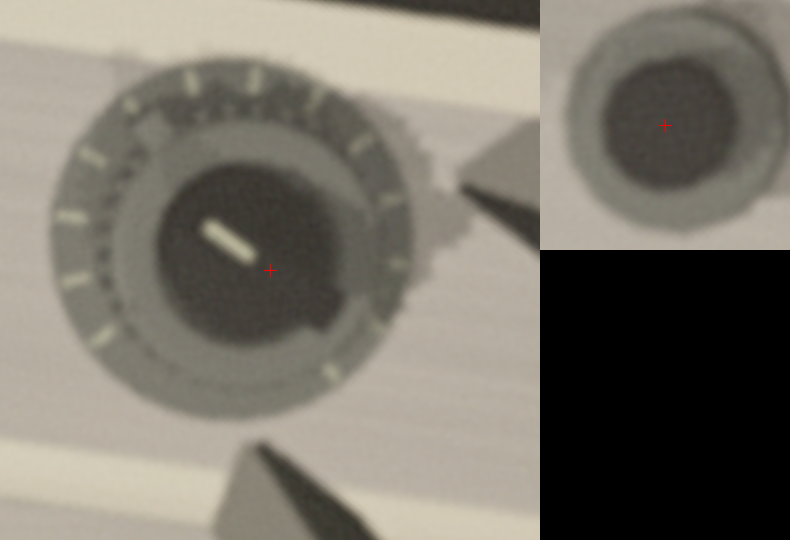

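The view shows the pointer about 14° short of the ring tab and within range, with the tab and ring where they were. It has turned 62° in all after springing back a few degrees, as expected. The button sits at the predicted spot (0.493, 0.105). I'll close the fingers and move over it.

Emit:
apply_moves:
  claw: 0
  increments:
    - {"translation": [0.47,-0.285,0],"turn": [0,0,0]}
    - {"translation": [0.47,-0.285,0],"turn": [0,0,0]}
    - {"translation": [0.47,-0.285,0.1],"turn": [0,0,0]}
    - {"translation": [0.47,-0.285,0.4],"turn": [0,0,0]}
    - {"translation": [0,0,0.5],"turn": [0,0,0]}
    - {"translation": [0,0,0.4],"turn": [0,0,0]}
    - {"translation": [0,0,0],"turn": [0,0,0]}
    - {"translation": [0,0,0],"turn": [0,0,0]}
    - {"translation": [0,0,0],"turn": [0,0,0]}

```text
clock: 15.0
tool_pos: [0.4903, 0.1055, 0.1312]
tool_rot: [0.0, 0.898, 0.44, 0.001]
force: [0.1, -0.1, 0.5]
finger_gap: 0.006
finger_force: 0.0
```

```bash
python3 -c "
from h import *
st()"
```

```text
15.0 p [0.4903 0.1055 0.1312] q [ 0.073  0.221  1.777 -0.     1.142  0.732] f [ 0.11 -0.12  0.47] m [-0.09  -0.037 -0.077] gap 0.5 ff 0.0 jt6 -0.0006
```

Emit:
apply_moves:
  increments:
    - {"translation": [0.03,0.04,0.24],"turn": [0,0,0]}
    - {"translation": [0,0,0.22],"turn": [0,0,0]}
    - {"translation": [0,0,0.06],"turn": [0,0,0]}
    - {"translation": [0,0,0.05],"turn": [0,0,0]}
    - {"translation": [0,0,0],"turn": [0,0,0]}

```text
clock: 15.5
tool_pos: [0.4921, 0.1054, 0.102]
tool_rot: [0.0, 0.898, 0.441, -0.0]
force: [-0.8, -1.4, 5.0]
finger_gap: 0.007
finger_force: 2.1
```

Emit:
apply_moves:
  increments:
    - {"translation": [0,0,0.03],"turn": [0,0,0]}
    - {"translation": [0,0,0],"turn": [0,0,0]}

```text
clock: 15.7
tool_pos: [0.4921, 0.1054, 0.1012]
tool_rot: [0.0, 0.898, 0.441, 0.0]
force: [-1.5, -0.8, 6.7]
finger_gap: 0.005
finger_force: 3.4
```

Emit:
apply_moves:
  increments:
    - {"translation": [0,0,0.03],"turn": [0,0,0]}
    - {"translation": [0,0,0],"turn": [0,0,0]}

```text
clock: 15.9
tool_pos: [0.4921, 0.1054, 0.101]
tool_rot: [0.0, 0.898, 0.441, 0.0]
force: [-4.0, -0.7, 15.6]
finger_gap: 0.003
finger_force: 7.7
```

Emit:
apply_moves:
  increments:
    - {"translation": [0,0,-0.1],"turn": [0,0,0]}
    - {"translation": [0,0,-0.3],"turn": [0,0,0]}
    - {"translation": [0,0,-0.6],"turn": [0,0,0]}
    - {"translation": [0,0,-0.8],"turn": [0,0,0]}
    - {"translation": [0,0,-0.6],"turn": [0,0,0]}
    - {"translation": [0,0,0],"turn": [0,0,0]}
    - {"translation": [0,0,0],"turn": [0,0,0]}
    - {"translation": [0,0,0],"turn": [0,0,0]}

```text
clock: 16.7
tool_pos: [0.491, 0.1056, 0.2173]
tool_rot: [-0.001, 0.898, 0.441, -0.001]
force: [-0.5, -0.2, 0.1]
finger_gap: 0.001
finger_force: 0.0
```

```bash
python3 - <<'E'
from h import *
st()
f=grab("wrist"); C=(.485,.05)
A=topz(f,.105,C,.1,3000); cv2.imwrite('pics/w4.png',A[...,::-1])
E
```

```text
16.7 p [0.491  0.1056 0.2173] q [0.073 0.161 1.63  0.    1.354 0.731] f [-0.49 -0.19  0.09] m [-0.056 -0.002  0.057] gap 0.1 ff 0.0 jt6 0.0003
```

View pics/w4.png

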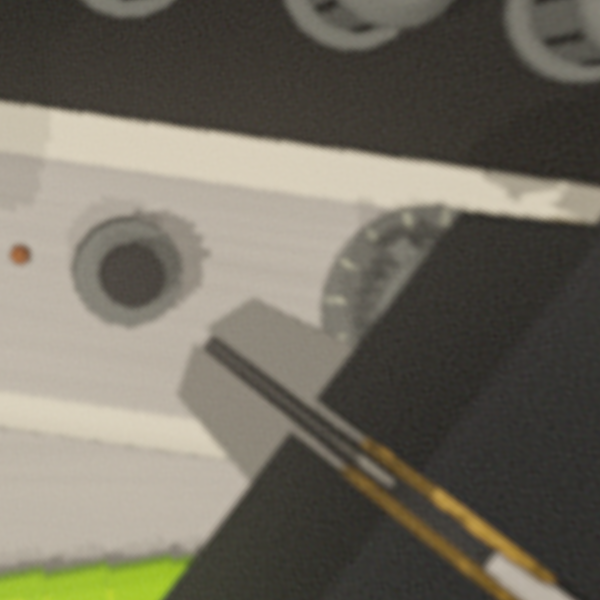

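The button at (132,275) is free and up, with the fingers clear of everything. The button bottomed out at z = 0.101 under 15 N, so it was fully pressed. Handing in.

```bash
python3 -c "
from h import *
print(sign_off())"
```

```text
the job is handed in; nothing more can be done
None
```

I turned the inner knob clockwise about 62° and felt it come up against the soft stop, then let it rest there. I pressed the start button fully and let go, and handed the job in at about 17 s; no verdict came back.

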